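# Roll a segmented edge strip flush

## Task

The walnut edge strip of the small board has been started in its groove, but all eight of its pieces still stand proud. Take the seam roller and roll along the whole strip with firm, even pressure (about 15 to 20 N; more than 30 N bruises the board) until every piece lies flush. Touch the board only with the roller, then stand the roller back on the bench on its wheel and tail, clear of the board, and leave everything else where it is.

Things in the scene. Friction and masses are not known exactly. Their poses are not given: they have to be found in the camera images.
- board: light wooden board, 66 (x) by 274 (y) by 22 mm thick, lying on two black rubber-topped bench pads 90 mm apart under its middle, underside 24 mm above the bench. Origin: centre of its underside; y to the left along it. It cannot slide, but the rubber gives: the board dips a little when pressed at its middle and rocks down by up to a centimetre when pressed near an end, and comes back.
- strip_left_end (a point): left (+y) end of the strip's centre line, at the level of the board's top face. The strip lies in a groove, is 28 mm wide and 240 mm long, its centre line 21 mm from the board's front (robot-side) edge; 17 mm of plain board lie beyond each of its ends.
- strip_right_end (a point): right (-y) end of the strip, likewise, 240 mm from the left end
- strip_middle (a point): middle of the strip's centre line, at the level of the board's top face
- strip_1 (a joint): leftmost of the eight dark walnut pieces (each 30 mm along the strip, 28 mm wide, rounded top edges): its height above the board's face in m, 0 = flush, 0.003 to 0.006 at the start. A tight fit in the groove: it only slides straight up or down, goes down under 8 to 12 N on that piece, stays where it is left, stops at flush.
- strip_2 (a joint): second piece from the left, same
- strip_3 (a joint): third piece, same
- strip_4 (a joint): fourth piece, same
- strip_5 (a joint): fifth piece, same
- strip_6 (a joint): sixth piece, same
- strip_7 (a joint): seventh piece, same
- strip_8 (a joint): eighth and rightmost piece, same
- seam_roller: hand roller, 0.33 kg, 160 mm long, standing on its wheel and the tail of its handle. Black rubber wheel 38 mm across, 22 mm wide, free-turning, axle along y, in a steel fork 31 mm wide; above it a wooden handle that runs back over 125 mm and droops to its tail. Origin: the wheel's lowest point as it stands; x points from tail to wheel, z up.
- roller_grip (a point): middle of the handle's flat-sided part above the wheel (24 mm wide along y, 30 high, 58 long), the place to pinch it. As it stands it is 70 mm above the bench, 15 mm behind the axle, and leans back 0.214 rad (tail low). The fork's bridge, wider than the handle, lies 21 mm below it along the leaning handle's own down direction: keep the fingertips above that.
- roller_axle (a point): centre of the wheel, 19 mm above what it stands on. To roll on a flat face tip the roller forward about its y by 0.214 rad, so that its flat-sided part is level: the tail then clears the face by 27 mm, and the grip point is 72 mm above the wheel's lowest point and 4 mm behind the axle.
- sanding_block: cork sanding block, 66x105x32 mm, bystander in front of the board; origin at the centre of its underside
- wax_tin: flat round tin, 78 mm across, 28 mm high, bystander behind the board; origin at the centre of its underside
- pencil: flat carpenter's pencil, 146 mm long, bystander in front of the board on the right; origin on its underside near the middle

How it is judged:
By the outcome, as a careful person would: the job done as asked, in the order asked, and still so for the second after the job is handed in, with the robot touching nothing.
It also fails if it takes over 72 s, if anything falls off the work surface, if the arm or the gripper's body presses on something with over 40 N, if the wrist force passes 120 N, or if a joint passes its speed limit or range.

## Robot

A 6-joint arm with a two-finger parallel gripper is mounted at the origin on a cart in front of the work surface, level with it; the furniture and walls round the work are solid. World frame = base frame: x ahead of the robot, y to its left, z up, the work surface at z = 0. Lengths are in mm, angles in degrees, forces in N, time in s.
With the tool pointing down it reaches from about 350 to 850 mm from the base axis. Payload 8.1 kg.
Tool frame: the origin (TCP) lies at the very end of the fingers, on their centre line; the grasp point (between the pads) lies 19 mm behind it (r.grip_point_offset is the distance from the TCP to the grasp point, in mm); z points along the fingers, y is the line along which they close (so a half turn about z gives the same grasp; the last joint's range is limited). The gripper opens to 85 mm and grips with 20 to 120 N. Pads are 22 mm wide; open, the fingers measure 114 mm over their backs; the gripper's body (76 mm by 85 mm) begins 54 mm behind the grasp point. The pads swing forward as they close: fully open they stand 13 mm farther back than shut.
Start: joints at [69.133, 7.471, 85.268, -0, 87.261, -4.893], TCP at [165.099, 576.843, 231.292] pointing down, gripper open.
Joint ranges: [-169.43, 169.43], [-51.17, 129.36], [1.28, 143.12], [-76.62, 256.62], [0, 156.53], [-152.29, 152.29]. Speed limits (degrees/s): [136.94, 136.94, 159.86, 180, 180, 180].

## Interface

Orientations are given as [roll, pitch, yaw] about the fixed x, y, z axes, in that order (R = Rz(yaw) Ry(pitch) Rx(roll)).
In Python, from bench import status, eyes, r gives the robot as it stands.
- The arm moves only by the shell command python3 -m handwheel 'ROWS' [FORCE]. ROWS is a JSON object whose one key "series" holds a list that holds one entry, the list of rows, each a list of 7 numbers: the shift along the tool's x, y, z in cm, then the turn, a rotation vector about the tool's x, y, z in rad, then the opening, from 0 (shut) to 1 (fully open). In form: {"series": [[[tx, ty, tz, rx, ry, rz, claw], ...]]}. A call has 1 to 12 rows; each row is the pose to reach, as a shift and turn from the pose commanded when the call began, along the tool's axes at that moment; what a row does not reach only later rows make up. A row lasts 1/8 s, in which the tool goes at most 62.5 mm and 10.7 degrees, less where a joint would pass 70% of its speed; a pose out of reach is approached as far as the arm can. A call with a gripper value outside its range is refused whole. The fingers move at their own pace and stop on an object; FORCE is the grip in N (left out, the last holds). Time passes only in rows, so rows that repeat a pose let the fingers close. It gives the time, the measured TCP pose, the force, the opening and the grip force at its end, in the units of the state.
- status.sense(): the state, without advancing time (a new reading comes with each control period).
- eyes.snapshot(name): name is "side" or "top"; returns a dict with "img" (420x560x3 uint8, red, green, blue), "mtx" (3x3 intrinsics, pixels), "k1" (the pictures are not rectified: a ray, as slopes to the right and down, at radius r is drawn at 1 + k1 r^2 times it, then the intrinsics apply), "R" (3x3) and "t" (3): a world point X has camera coordinates R X + t. Camera axes: x right, y down, z forward; pixel columns grow to the right and rows downward; lengths in mm; the calibration is good to about 2 mm. A picture is of the moment at which its call begins. There is no depth.
- r.hand_in(): hands the job in; it is judged then, once.
The state is a dict: "time": time; "joint_pos": joint angles; "qd": joint speeds; "joint_efforts": joint torques, N m; "tool_pos": TCP position; "tcp_rot": TCP orientation; "ft_force": force on the tool from outside, world axes, zero at the start; "wrist_torque": the same for the moment, N m; "finger_gap": finger opening in mm; "grip_force": force on a finger pad.
Only numpy, scipy, OpenCV 4.12 (cv2) and the standard library are available. Lean on these libraries where they do the work, as an engineer would, in place of code of your own. Each camera call takes 0.05 s, during which the arm holds its last target. There are 200 camera calls.

## Working session

There is one attempt and no reset: what is moved stays moved. The work goes in short steps, Python scripts to look and compute and a shell command to move; the robot and the scene stay as the last step left them, time stands still between calls to the robot, and variables do not carry over. Pictures are saved under pics/ and viewed, at most 10 in all, crops included, and the job is handed in when it is done.

```bash
ls; mkdir -p pics; python3 - <<'E'
from bench import status, eyes, r
import cv2,numpy as np
print(status.sense())
for n in("side","top"):
    s=eyes.snapshot(n); cv2.imwrite(f"pics/{n}0.png",s["img"][:,:,::-1]); np.savez(f"{n}0.npz",**s)
    R,t=np.array(s["R"]),np.array(s["t"]);print(n,s["mtx"],s["k1"],R.round(3).tolist(),(-R.T@t).round(0))
E
```

```text
pics
{'time': 0.0, 'joint_pos': array([ 6.91305456e+01,  7.51454295e+00,  8.53289494e+01, -7.71319151e-04,
        8.72601021e+01, -4.89439851e+00]), 'qd': array([-0.02334274,  0.03971391, -0.11007772, -0.00569283, -0.00175985,
        0.04072763]), 'joint_efforts': array([ 2.51971142e-03, -5.69433296e+01, -5.00535607e+01, -3.56984287e-05,
        1.55616965e-02, -9.84006732e-06]), 'tool_pos': array([164.93616938, 576.32664436, 230.25346771]), 'tcp_rot': array([-1.79896718e+02, -8.07105791e-03,  1.64024974e+02]), 'ft_force': array([0.10989525, 0.5711574 , 0.02413956]), 'wrist_torque': array([-0.02997804, -0.04577922,  0.00496123]), 'grip_force': 0.0, 'finger_gap': 85.11873050484563}
side [[528.52536114   0.         271.69677924]
 [  0.         528.52536114 205.52390515]
 [  0.           0.           1.        ]] -0.13000593364796176 [[0.997, 0.078, -0.007], [0.046, -0.66, -0.75], [-0.063, 0.747, -0.662]] [ 533. -702.  803.]
top [[506.26906711   0.         283.22167192]
 [  0.         506.26906711 213.67697746]
 [  0.           0.           1.        ]] -0.14946255382257642 [[-0.024, -1.0, -0.008], [-0.997, 0.024, -0.069], [0.069, 0.006, -0.998]] [ 381.  128. 1243.]
```

View pics/side0.png

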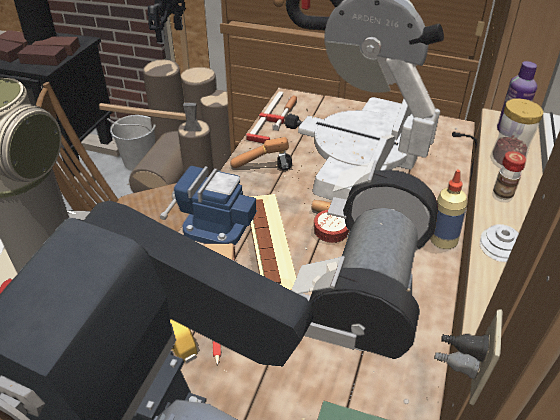

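View pics/top0.png

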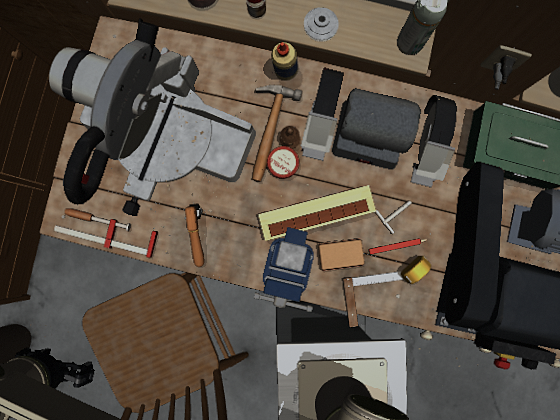

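The top view shows the roller at about (195,235) with its wheel up at (197,210), and the board from (258,215) to (375,205). The vise at (290,265) is tight against the board's front left. The sanding block is at (341,254), the pencil at (398,245) and the tin at (283,162). In the side view the roller is at (265,155) and the board at (270,240). I'll zoom in next.

```bash
python3 - <<'E'
import cv2,numpy as np
a=cv2.imread("pics/side0.png")[110:310,160:350];b=cv2.imread("pics/top0.png")[160:320,170:430]
cv2.imwrite("pics/sz.png",cv2.resize(a,None,fx=3,fy=3,interpolation=2));cv2.imwrite("pics/tz.png",cv2.resize(b,None,fx=3,fy=3,interpolation=2))
E
```

```text
(no output)
```

View pics/sz.png

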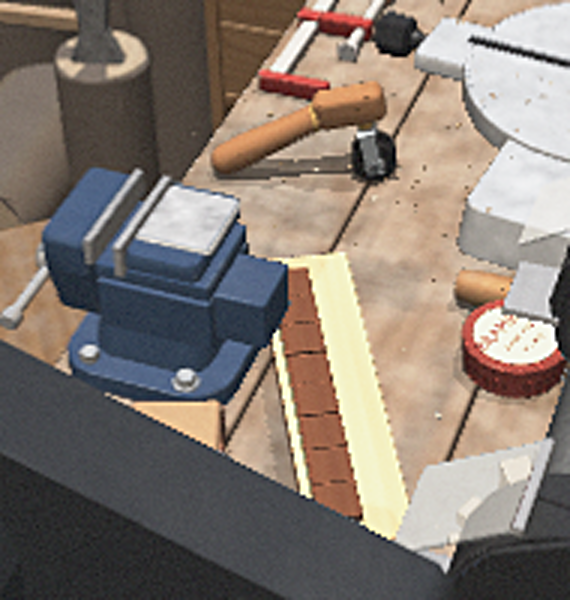

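View pics/tz.png

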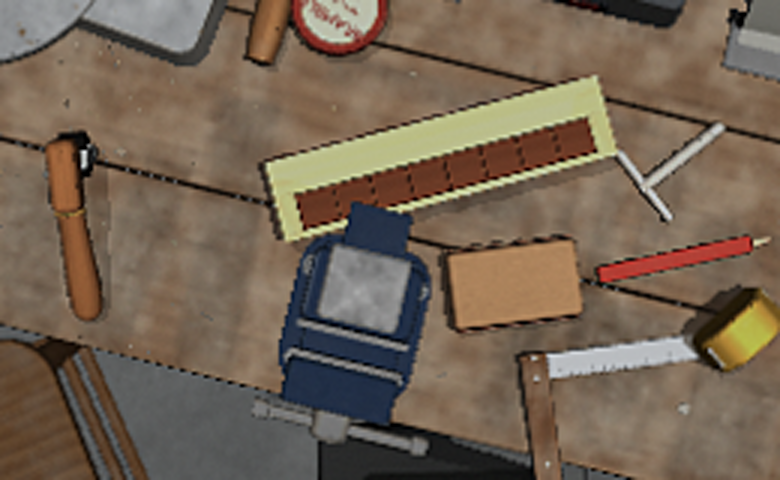

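The zooms show the vise's rear bar reaching over the board's front edge near pieces 2–3: its tip is at (353..411, 203..213) in the top zoom and at (287,265) in the side zoom. The roller's handle front is at (65,140), its ring at (70,213) and its tail at (90,310) in the top zoom. All of these can be triangulated.

```bash
cat > h.py <<'E'
import numpy as np,cv2
class Cam:
    def __init__(s,d): s.K=np.array(d["mtx"]);s.k=float(d["k1"]);s.R=np.array(d["R"]);s.t=np.array(d["t"]).ravel();s.c=-s.R.T@s.t;s.img=np.array(d["img"])
    def ray(s,p):
        q=cv2.undistortPoints(np.array([[p]],float),s.K,np.array([s.k,0,0,0]))[0,0]
        d=s.R.T@np.array([q[0],q[1],1]);return d/np.linalg.norm(d)
    def plane(s,p,z): d=s.ray(p);return s.c+d*(z-s.c[2])/d[2]
    def proj(s,X): return cv2.projectPoints(np.array(X,float).reshape(-1,3),cv2.Rodrigues(s.R)[0],s.t,s.K,np.array([s.k,0,0,0]))[0][:,0]
def tri(a,p,b,q):
    d,e=a.ray(p),b.ray(q);M=np.array([d,-e]).T
    l=np.linalg.lstsq(M,b.c-a.c,rcond=None)[0];P,Q=a.c+l[0]*d,b.c+l[1]*e
    return (P+Q)/2,np.linalg.norm(P-Q)
E
python3 - <<'E'
from h import *
S=Cam(np.load("side0.npz"));T=Cam(np.load("top0.npz"))
zs=lambda x,y:(160+(x+.5)/3-.5,110+(y+.5)/3-.5);zt=lambda x,y:(170+(x+.5)/3-.5,160+(y+.5)/3-.5)
def w(n,s,t):
    P,e=tri(S,zs(*s),T,zt(*t));print(n,P.round(1),round(e,1))
w("barfar",(288,264),(353,203));w("barnear",(280,292),(411,213));w("anvil near right",(208,255),(402,332))
w("anvil far right",(240,200),(411,258))
w("ring",(313,118),(70,213));w("tail",(216,163),(91,318));w("front",(384,95),(65,140));w("tin",(513,325),(339,8))
for n,p in dict(c1=(262,160),c2=(597,76),c3=(616,155),c4=(286,241),sl=(298,210),sr=(592,134)).items():print(n,T.plane(zt(*p),46).round(1))
for p in[(345,253),(408,492)]:print("side",S.plane(zs(*p),46).round(1))
# masks
for nm,c in(("S",S),("T",T)):
    hsv=cv2.cvtColor(c.img,cv2.COLOR_RGB2HSV)
    m=cv2.inRange(hsv,(18,50,140),(40,255,255))
    n,l,st,ce=cv2.connectedComponentsWithStats(m)
    i=[k for k in range(1,n) if st[k,4]>150];print(nm,"board",[(st[k].tolist(),ce[k].round(0).tolist()) for k in i])
    m=cv2.inRange(hsv,(5,110,90),(17,255,255))
    n,l,st,ce=cv2.connectedComponentsWithStats(m)
    print(nm,"handle",[(st[k].tolist(),ce[k].round(1).tolist()) for k in range(1,n) if st[k,4]>150])
E
```

```text
barfar [429.7 126.6  88.8] 0.7
barnear [424.8  83.8 100.1] 9.1
anvil near right [355.8  96.4 117.8] 48.2
anvil far right [395.6  88.4 172.9] 19.2
ring [427.6 349.4  54.7] 1.1
tail [345.  342.   10.3] 1.9
front [484.1 347.9  80.8] 0.9
tin [588.9 133.9  34.8] 0.4
c1 [466.9 197.6  46. ]
c2 [527.4 -70.2  46. ]
c3 [464. -83.  46.]
c4 [402.4 180.   46. ]
sl [426.7 170.   46. ]
sr [481.1 -64.4  46. ]
side [464.7 191.7  46. ]
side [521.5 -38.3  46. ]
S board [([0, 80, 19, 26, 250], [8.0, 91.0]), ([506, 99, 38, 21, 544], [524.0, 108.0]), ([463, 109, 80, 226, 4840], [493.0, 221.0]), ([438, 187, 29, 29, 470], [453.0, 201.0]), ([254, 194, 42, 84, 418], [279.0, 234.0]), ([170, 319, 25, 36, 494], [182.0, 337.0])]
S handle [([0, 0, 22, 32, 476], [8.8, 16.3]), ([184, 0, 25, 68, 1222], [196.1, 33.0]), ([227, 0, 72, 29, 1003], [259.9, 12.1]), ([301, 0, 34, 16, 273], [319.6, 8.0]), ([416, 5, 66, 13, 182], [444.1, 10.7]), ([421, 12, 59, 44, 896], [452.9, 33.2]), ([170, 14, 14, 61, 289], [176.7, 44.5]), ([220, 24, 119, 120, 5961], [273.1, 69.3]), ([224, 35, 10, 118, 307], [228.8, 94.9]), ([417, 50, 61, 5
[... 234 characters left out ...]
231, 137, 58, 29, 555], [260.8, 150.1]), ([61, 148, 41, 55, 203], [79.6, 176.4]), ([448, 169, 15, 23, 169], [455.4, 182.0]), ([253, 199, 28, 83, 1039], [265.4, 243.2])]
T board [([339, 25, 46, 16, 179], [358.0, 32.0]), ([325, 33, 65, 22, 409], [352.0, 44.0]), ([273, 43, 22, 21, 185], [285.0, 55.0]), ([259, 185, 117, 56, 1788], [316.0, 208.0]), ([408, 260, 22, 21, 254], [419.0, 271.0])]
T handle [([253, 94, 30, 86, 723], [267.0, 139.3]), ([268, 200, 101, 36, 978], [318.5, 217.1]), ([185, 207, 18, 60, 503], [193.6, 236.0]), ([65, 208, 26, 12, 157], [77.3, 213.9]), ([319, 240, 45, 30, 1077], [341.4, 254.1]), ([83, 274, 115, 82, 3286], [142.5, 311.0]), ([97, 314, 121, 85, 2690], [171.2, 354.1])]
```

```bash
python3 - <<'E'
from h import *
S=Cam(np.load("side0.npz"));T=Cam(np.load("top0.npz"))
hsv=cv2.cvtColor(T.img,cv2.COLOR_RGB2HSV)
m=cv2.inRange(hsv,(3,90,60),(22,255,255))[:, 175:215]
P=[]
for row in range(205,269,3):
    xs=np.flatnonzero(m[row])
    if len(xs)<3: continue
    u=175+(xs.min()+xs.max())/2
    z=50
    for _ in range(5):
        X=T.plane((u,row),z); z=70-(455-X[0])*.217
    P.append(X);print(row,175+xs.min(),175+xs.max(),X.round(1))
P=np.array(P)
k=cv2.inRange(cv2.cvtColor(S.img,cv2.COLOR_RGB2HSV),(0,0,0),(180,255,60))[140:175,272:300]
n,l,st,ce=cv2.connectedComponentsWithStats(k);i=1+st[1:,4].argmax();print("wheel side",st[i]+[272,140,0,0,0],ce[i]+[272,140])
wc=ce[i]+[272,140]
d=S.ray(wc); print("wheel ctr z19:",S.plane(wc,19))
zs=lambda x,y:(160+(x+.5)/3-.5,110+(y+.5)/3-.5);zt=lambda x,y:(170+(x+.5)/3-.5,160+(y+.5)/3-.5)
for nm,p in dict(far=(353,203),near=(411,213)).items():
  print("bar@89",nm,T.plane(zt(*p),89).round(1))
# bar bottom: side px (268,343) ray at x-ish of tip
B=T.plane(zt(411,213),89);print("expected side px of near top corner",S.proj(B), "zoom",(S.proj(B)-[160,110])*3)
for z in(40,50,60,70):print(z,(S.proj([B[0],B[1],z])-[160,110])*3)
cv2.imwrite("pics/bar.png",cv2.resize(np.hstack([S.img[180:255,225:300],T.img[200:275,255:330]])[:,:,::-1],None,fx=5,fy=5,interpolation=2))
E
```

```text
208 183 202 [480.1 346.2  75.5]
211 181 213 [473.  335.9  73.9]
214 185 214 [466.  330.4  72.4]
217 186 211 [459.1 333.1  70.9]
220 186 214 [452.1 329.9  69.4]
223 186 208 [445.3 337.4  67.9]
226 187 202 [438.5 343.6  66.4]
229 187 198 [431.7 348.7  64.9]
232 189 198 [424.7 346.7  63.4]
235 190 197 [417.7 347.1  61.9]
238 190 202 [410.5 341.6  60.4]
241 190 200 [403.6 344.3  58.8]
244 191 199 [396.5 344.7  57.3]
247 191 200 [389.5 343.9  55.8]
250 192 201 [382.4 341.9  54.2]
253 192 201 [375.3 342.3  52.7]
256 192 202 [368.2 341.5  51.2]
259 193 202 [361.1 340.7  49.6]
262 194 203 [353.9 338.7  48.1]
265 195 202 [346.8 339.1  46.5]
wheel side [277 154  15  20 123] [284.60162602 162.56097561]
wheel ctr z19: [477.87818359 345.34114723  19.        ]
bar@89 far [429.3 126.6  89. ]
bar@89 near [420.6  82.7  89. ]
expected side px of near top corner [[248.83813209 211.55188267]] zoom [[266.51439627 304.65564801]]
40 [[269.0753553  357.12447846]]
50 [[268.56364234 346.67298472]]
60 [[268.04639189 336.09198048]]
70 [[267.52353329 325.37942009]]
```

View pics/bar.png

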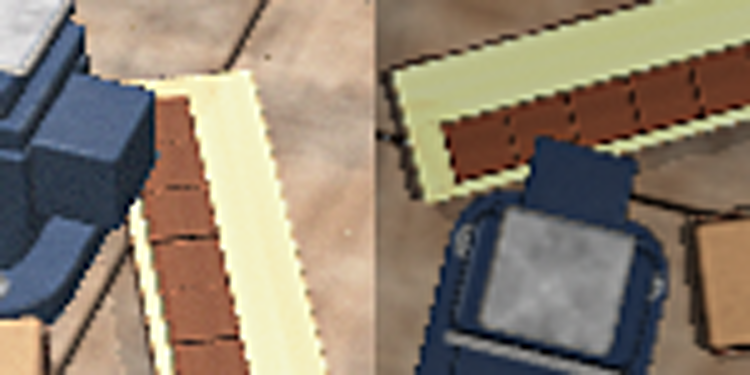

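The vise bar's top is at z≈89. Its tip corner is at (429,127), about 7 mm to the front of the strip's centre line. I'll therefore run the wheel about 11 mm behind the centre line, so the 31 mm fork and the handle clear the bar and the wheel still covers the rear half of each piece. Next is the pre-grasp.

```bash
cat >> h.py <<'E'
from scipy.spatial.transform import Rotation as Ro
def tool(yaw_roller,lean):  # tool x = -roller x, tool y = roller y ; lean>0: tail low, fingers point forward
    return Ro.from_euler("z",yaw_roller,degrees=True)*Ro.from_euler("y",-lean)*Ro.from_matrix(np.diag([-1,1,-1.]))
def row(s,tgt,R):
    R0=Ro.from_euler("xyz",s["tcp_rot"],degrees=True)
    p=R0.inv().apply(np.array(tgt)-s["tool_pos"])/10;return p.round(3),(R0.inv()*R).as_rotvec().round(4)
E
python3 - <<'E'
from h import *
from bench import status
s=status.sense();R=tool(3,.214);z=R.as_matrix()[:,2];g=np.array([464.4,349.2,54.4])
print(R.as_matrix().round(2)); print(g-110*z,row(s,g-110*z,R))
E
```

```text
[[-0.98 -0.05  0.21]
 [-0.05  1.    0.01]
 [-0.21 -0.   -0.98]]
[441.07127709 347.97739344 161.89081784] (array([-32.835, -14.343,   6.864]), array([-0.0371, -0.2125, -0.3298]))
```

```bash
python3 -m handwheel '{"series": [[[-32.8,-14.3,3,-0.037,-0.212,-0.33,1],[-32.8,-14.3,3,-0.037,-0.212,-0.33,1],[-32.8,-14.3,3,-0.037,-0.212,-0.33,1],[-32.8,-14.3,3,-0.037,-0.212,-0.33,1],[-32.8,-14.3,3,-0.037,-0.212,-0.33,1],[-32.8,-14.3,3,-0.037,-0.212,-0.33,1],[-32.8,-14.3,4,-0.037,-0.212,-0.33,1],[-32.8,-14.3,6.8,-0.037,-0.212,-0.33,1],[-32.8,-14.3,6.8,-0.037,-0.212,-0.33,1],[-32.8,-14.3,6.8,-0.037,-0.212,-0.33,1],[-32.8,-14.3,6.8,-0.037,-0.212,-0.33,1]]]}' 40
python3 - <<'E'
from h import *
from bench import status,eyes
s=status.sense();R=tool(3,.214);z=R.as_matrix()[:,2];g=np.array([464.4,349.2,54.4])
print(s["tool_pos"],row(s,g-30*z,R),row(s,g,R))
a,b=eyes.snapshot("side")["img"],eyes.snapshot("top")["img"]
cv2.imwrite("pics/pre.png",cv2.resize(np.hstack([a[60:210,200:350],b[150:300,150:300]])[:,:,::-1],None,fx=2.6,fy=2.6))
E
```

```text
time: 1.48
tool_pos: [441.3, 350.0, 164.7]
tcp_rot: [179.8, 12.4, -177.0]
ft_force: [-0.9, 0.7, 0.1]
finger_gap: 85.3
grip_force: 0.0
[441.29241558 350.02270207 164.69828095] (array([ 0.106, -0.226,  8.267]), array([0.0028, 0.0018, 0.0006])) (array([ 0.112, -0.234, 11.267]), array([0.0028, 0.0018, 0.0006]))
```

View pics/pre.png

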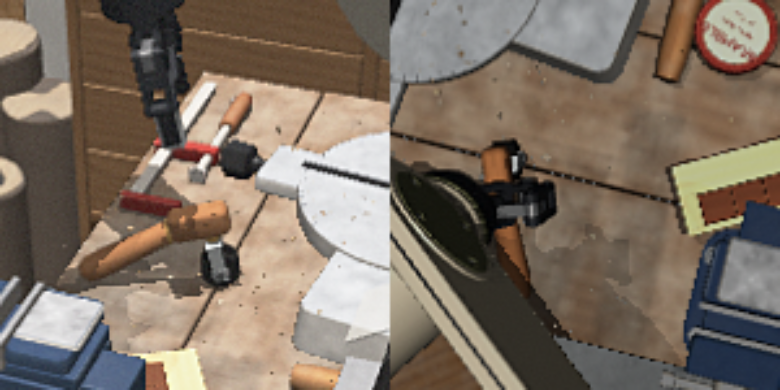

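The gripper stands above the roller in line with the handle: the fingertips are at (172,143) in the side half and the handle's flat part is at (200,218). Now I descend along the tool axis, close and lift slightly.

```bash
python3 -m handwheel '{"series": [[[0.1,-0.1,4,0,0,0,1],[0.1,-0.1,8,0,0,0,1],[0.1,-0.1,10.5,0,0,0,1],[0.1,-0.1,11.1,0,0,0,1],[0.1,-0.1,11.1,0,0,0,1],[0.1,-0.1,11.1,0,0,0,0],[0.1,-0.1,11.1,0,0,0,0],[0.1,-0.1,11.1,0,0,0,0],[0.1,-0.1,11.1,0,0,0,0],[0.1,-0.1,11.1,0,0,0,0],[0.1,-0.1,11.1,0,0,0,0],[0.1,-0.1,11.1,0,0,0,0]]]}' 60
```

```text
time: 3.08
tool_pos: [464.2, 349.9, 55.3]
tcp_rot: [179.9, 12.3, -177.0]
ft_force: [-1.0, 1.4, 5.7]
finger_gap: 23.4
grip_force: 59.2
```

```bash
python3 -m handwheel '{"series": [[[0,0,0,0,0,0,0],[-0.5,0,-2.5,0,0,0,0],[-1.3,0,-6,0,0,0,0],[-2.3,0,-11,0,0,0,0],[-2.3,0,-11,0,0,0,0],[-2.3,0,-11,0,0,0,0]]]}' 100
python3 - <<'E'
from h import *
from bench import status,eyes
s=status.sense();R=tool(-76.9,0)
for p in([437.3,172.8,165],[437.3,172.8,115]):print(s["tool_pos"],row(s,p,R))
a,b=eyes.snapshot("side")["img"],eyes.snapshot("top")["img"]
cv2.imwrite("pics/lift.png",cv2.resize(np.hstack([a[40:190,200:350],b[150:300,150:300]])[:,:,::-1],None,fx=2.6,fy=2.6))
E
```

```text
time: 3.82
tool_pos: [461.8, 348.6, 165.1]
tcp_rot: [180.0, 12.1, -177.0]
ft_force: [-0.5, 0.2, -4.2]
finger_gap: 22.6
grip_force: 98.8
[461.78473276 348.57275328 165.10270249] (array([  3.293, -17.425,  -0.699]), array([0.1476, 0.176 , 1.389 ]))
[461.78473276 348.57275328 165.10270249] (array([  4.343, -17.425,   4.189]), array([0.1476, 0.176 , 1.389 ]))
```

View pics/lift.png

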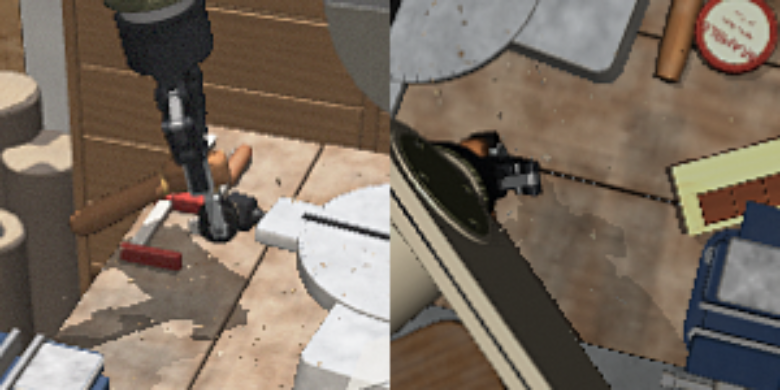

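The roller is lifted and sits in the fingers as it stood, with the wheel at (218,222) in the side half. Now I turn it and carry it over the strip's left end.

```bash
python3 -m handwheel '{"series": [[[3.3,-17.4,-1,0.148,0.176,1.389,0],[3.3,-17.4,-1,0.148,0.176,1.389,0],[3.3,-17.4,-1,0.148,0.176,1.389,0],[3.3,-17.4,-1,0.148,0.176,1.389,0],[3.3,-17.4,-1,0.148,0.176,1.389,0],[3.3,-17.4,-1,0.148,0.176,1.389,0],[3.3,-17.4,-1,0.148,0.176,1.389,0],[3.3,-17.4,-1,0.148,0.176,1.389,0],[3.3,-17.4,-1,0.148,0.176,1.389,0],[3.3,-17.4,-1,0.148,0.176,1.389,0],[3.3,-17.4,-1,0.148,0.176,1.389,0]]]}'
python3 - <<'E'
from h import *
from bench import status,eyes
s=status.sense();R=tool(-76.9,0)
for p in([437.3,172.8,165],[437.3,172.8,115]):print(s["tool_pos"],row(s,p,R))
S,T=Cam(eyes.snapshot("side")),Cam(eyes.snapshot("top"))
np.savez("S1",img=S.img)
a,b=S.img[130:280,190:340],T.img[130:280,200:350]
cv2.imwrite("pics/over.png",cv2.resize(np.hstack([a,b])[:,:,::-1],None,fx=2.6,fy=2.6))
for z in(40,48.5,60):
  X=np.array([437.3+.226*5.3,172.8-.974*5.3,165-57.3+z-40]);print(z,(S.proj(X)-[190,130])*2.6,(T.proj(X)-[200,130])*2.6+[390,0])
E
```

```text
time: 5.3
tool_pos: [437.3, 173.7, 169.0]
tcp_rot: [179.9, -0.0, 103.2]
ft_force: [-1.6, 0.6, -3.3]
finger_gap: 22.0
grip_force: 100.1
[437.29426689 173.68156448 169.04666696] (array([-0.086, -0.02 ,  0.405]), array([ 0.002 , -0.0005,  0.0016]))
[437.29426689 173.68156448 169.04666696] (array([-0.089, -0.03 ,  5.405]), array([ 0.002 , -0.0005,  0.0016]))
40 [[185.51711616 126.0319765 ]] [[569.30485764 242.72064614]]
48.5 [[185.30562899 117.79790939]] [[568.9496474  242.22949914]]
60 [[185.01653959 106.52760027]] [[568.46048919 241.5531352 ]]
```

View pics/over.png

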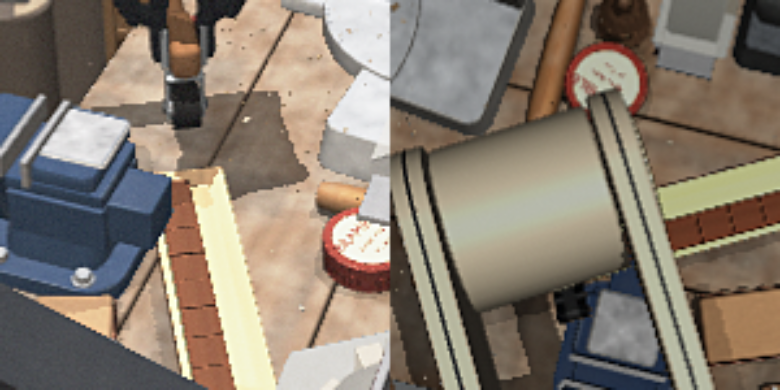

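Projecting the expected wheel-bottom point gives (185,126), and the wheel's bottom appears at (186,125), so the geometry holds. Now I lower it until it touches.

```bash
python3 -m handwheel '{"series": [[[-0.1,0,2.5,0,0,0,0],[-0.1,0,5,0,0,0,0],[-0.1,0,5.6,0,0,0,0],[-0.1,0,5.6,0,0,0,0]]]}'; python3 -m handwheel '{"series": [[[0,0,0.2,0,0,0,0],[0,0,0.4,0,0,0,0],[0,0,0.6,0,0,0,0]]]}'
```

```text
time: 5.9
tool_pos: [437.9, 172.8, 113.6]
tcp_rot: [179.9, -0.0, 103.1]
ft_force: [0.9, 0.1, -3.5]
finger_gap: 22.3
grip_force: 99.9
time: 6.28
tool_pos: [438.3, 172.9, 107.8]
tcp_rot: [179.8, -0.0, 103.1]
ft_force: [-0.1, -0.1, -3.3]
finger_gap: 22.4
grip_force: 99.9
```

```bash
python3 -m handwheel '{"series": [[[0,0,0.1,0,0,0,0],[0,0,0.2,0,0,0,0],[0,0,0.2,0,0,0,0]]]}'; python3 -m handwheel '{"series": [[[0,0,0.1,0,0,0,0],[0,0,0.2,0,0,0,0],[0,0,0.2,0,0,0,0]]]}'
```

```text
time: 6.65
tool_pos: [438.3, 172.8, 105.7]
tcp_rot: [179.8, -0.0, 103.1]
ft_force: [0.4, 1.6, -0.2]
finger_gap: 22.6
grip_force: 100.1
time: 7.02
tool_pos: [438.3, 172.9, 103.7]
tcp_rot: [179.8, -0.0, 103.1]
ft_force: [0.0, 1.0, 1.4]
finger_gap: 22.5
grip_force: 100.5
```

```bash
python3 -m handwheel '{"series": [[[0,0,0.2,0,0,0,0],[0,0,0.4,0,0,0,0],[0,0,0.4,0,0,0,0]]]}'; python3 -m handwheel '{"series": [[[0,0,0.1,0,0,0,0],[0,0,0.3,0,0,0,0],[0,0,0.3,0,0,0,0]]]}'
```

```text
time: 7.4
tool_pos: [438.4, 172.9, 99.9]
tcp_rot: [179.8, -0.0, 103.1]
ft_force: [-0.9, 0.5, 5.9]
finger_gap: 22.7
grip_force: 101.5
time: 7.78
tool_pos: [438.5, 173.0, 97.2]
tcp_rot: [179.8, -0.0, 103.1]
ft_force: [-1.0, 0.3, 7.3]
finger_gap: 22.5
grip_force: 101.8
```

```bash
python3 -m handwheel '{"series": [[[0,0,0.15,0,0,0,0],[0,0,0.3,0,0,0,0],[0,0,0.3,0,0,0,0]]]}'; python3 -m handwheel '{"series": [[[0,0,0.1,0,0,0,0],[0,0,0.2,0,0,0,0],[0,0,0.2,0,0,0,0]]]}'
```

```text
time: 8.15
tool_pos: [438.6, 172.9, 94.2]
tcp_rot: [179.8, -0.0, 103.1]
ft_force: [-1.8, -0.3, 8.0]
finger_gap: 22.4
grip_force: 101.8
time: 8.52
tool_pos: [438.6, 173.1, 92.4]
tcp_rot: [179.8, -0.1, 103.1]
ft_force: [-3.0, 0.3, 9.4]
finger_gap: 22.6
grip_force: 102.0
```

```bash
python3 -m handwheel '{"series": [[[0,0,0.15,0,0,0,0],[0,0,0.3,0,0,0,0],[0,0,0.3,0,0,0,0]]]}'; python3 -m handwheel '{"series": [[[-0.5,0,-0.05,0,0,0,0],[-0.8,0,-0.1,0,0,0,0],[-0.8,0,-0.1,0,0,0,0]]]}'
```

```text
time: 8.9
tool_pos: [438.8, 173.4, 89.9]
tcp_rot: [179.8, -0.1, 103.1]
ft_force: [-3.9, 0.7, 13.5]
finger_gap: 22.3
grip_force: 102.5
time: 9.28
tool_pos: [440.7, 165.3, 91.0]
tcp_rot: [179.8, -0.1, 103.1]
ft_force: [-3.4, 0.9, 14.2]
finger_gap: 22.5
grip_force: 102.5
```

```bash
python3 -m handwheel '{"series": [[[-0.4,-0.05,-0.08,0,0,0,0],[-0.8,-0.1,-0.16,0,0,0,0],[-1.2,-0.1,-0.24,0,0,0,0],[-1.2,-0.1,-0.24,0,0,0,0]]]}'; python3 -m handwheel '{"series": [[[-0.4,0,-0.08,0,0,0,0],[-0.8,0,-0.16,0,0,0,0],[-0.8,0,-0.16,0,0,0,0]]]}'
```

```text
time: 9.78
tool_pos: [443.0, 154.3, 93.9]
tcp_rot: [179.6, -0.1, 103.1]
ft_force: [-3.3, 4.6, 14.5]
finger_gap: 22.5
grip_force: 102.7
time: 10.15
tool_pos: [445.0, 145.5, 95.3]
tcp_rot: [179.7, -0.0, 103.1]
ft_force: [-0.5, 0.5, 13.0]
finger_gap: 22.6
grip_force: 102.4
```

```bash
python3 -m handwheel '{"series": [[[-0.4,-0.05,-0.06,0,0,0,0],[-0.8,-0.05,-0.12,0,0,0,0],[-1,-0.05,-0.16,0,0,0,0],[-1,-0.05,-0.16,0,0,0,0]]]}'; python3 -m handwheel '{"series": [[[-0.4,0,-0.06,0,0,0,0],[-0.8,0,-0.12,0,0,0,0],[-1,0,-0.15,0,0,0,0],[-1,0,-0.15,0,0,0,0]]]}'
```

```text
time: 10.65
tool_pos: [447.1, 135.7, 97.0]
tcp_rot: [179.6, -0.0, 103.1]
ft_force: [0.1, 0.0, 11.3]
finger_gap: 22.2
grip_force: 102.3
time: 11.15
tool_pos: [449.1, 127.2, 98.6]
tcp_rot: [179.6, -0.2, 103.1]
ft_force: [-1.1, 6.0, 13.1]
finger_gap: 22.7
grip_force: 102.4
```

```bash
python3 -m handwheel '{"series": [[[-0.4,-0.05,-0.04,0,0,0,0],[-0.8,-0.1,-0.08,0,0,0,0],[-1,-0.1,-0.1,0,0,0,0],[-1,-0.1,-0.1,0,0,0,0]]]}'; python3 -m handwheel '{"series": [[[-0.4,0,-0.03,0,0,0,0],[-0.8,0,-0.06,0,0,0,0],[-1,0,-0.08,0,0,0,0],[-1,0,-0.08,0,0,0,0]]]}'
```

```text
time: 11.65
tool_pos: [451.2, 116.0, 99.6]
tcp_rot: [179.5, -0.0, 103.1]
ft_force: [3.3, 1.7, 9.4]
finger_gap: 22.8
grip_force: 102.0
time: 12.15
tool_pos: [453.5, 106.2, 100.4]
tcp_rot: [179.5, -0.0, 103.1]
ft_force: [3.0, 0.0, 9.4]
finger_gap: 22.6
grip_force: 102.0
```

```bash
python3 -m handwheel '{"series": [[[0,0,0.05,0,0,0,0],[0.2,0,0.12,0,0,0,0],[0.5,0,0.12,0,0,0,0]]]}'; python3 -m handwheel '{"series": [[[-0.4,0,-0.0,0,0,0,0],[-0.8,0,-0.04,0,0,0,0],[-1,0,-0.06,0,0,0,0],[-1,0,-0.06,0,0,0,0]]]}'
```

```text
time: 12.52
tool_pos: [452.5, 111.1, 99.5]
tcp_rot: [179.5, 0.0, 103.1]
ft_force: [1.8, 0.6, 11.9]
finger_gap: 22.3
grip_force: 102.4
time: 13.02
tool_pos: [454.8, 101.3, 100.2]
tcp_rot: [179.5, -0.0, 103.1]
ft_force: [1.6, 1.3, 12.5]
finger_gap: 22.6
grip_force: 102.4
```

```bash
python3 -m handwheel '{"series": [[[-0.4,0,-0.02,0,0,0,0],[-0.8,0,-0.04,0,0,0,0],[-1,0,-0.05,0,0,0,0],[-1,0,-0.05,0,0,0,0]]]}'; python3 -m handwheel '{"series": [[[-0.4,0,-0.02,0,0,0,0],[-0.8,0,-0.03,0,0,0,0],[-1,0,-0.04,0,0,0,0],[-1,0,-0.04,0,0,0,0]]]}'
```

```text
time: 13.52
tool_pos: [457.0, 91.9, 100.8]
tcp_rot: [179.5, -0.0, 103.1]
ft_force: [1.9, 3.0, 14.2]
finger_gap: 22.7
grip_force: 102.5
time: 14.02
tool_pos: [459.4, 81.7, 101.2]
tcp_rot: [179.5, 0.0, 103.1]
ft_force: [1.5, -0.2, 13.6]
finger_gap: 22.4
grip_force: 102.5
```

```bash
python3 -m handwheel '{"series": [[[-0.4,0,-0.01,0,0,0,0],[-0.8,0,-0.02,0,0,0,0],[-1.2,0,-0.03,0,0,0,0],[-1.2,0,-0.03,0,0,0,0]]]}'; python3 -m handwheel '{"series": [[[-0.4,0,0,0,0,0,0],[-0.8,0,0,0,0,0,0],[-1.2,0,0,0,0,0,0],[-1.2,0,0,0,0,0,0]]]}'
```

```text
time: 14.52
tool_pos: [462.0, 71.0, 101.6]
tcp_rot: [179.5, -0.1, 103.1]
ft_force: [0.1, 6.4, 14.6]
finger_gap: 22.4
grip_force: 102.6
time: 15.02
tool_pos: [465.0, 58.2, 101.5]
tcp_rot: [179.5, 0.0, 103.1]
ft_force: [1.7, 1.1, 13.5]
finger_gap: 22.4
grip_force: 102.5
```

```bash
python3 -m handwheel '{"series": [[[-0.4,0,0,0,0,0,0],[-0.8,0,0.01,0,0,0,0],[-1.2,0,0.02,0,0,0,0],[-1.2,0,0.02,0,0,0,0]]]}'; python3 -m handwheel '{"series": [[[-0.4,0,0.02,0,0,0,0],[-0.8,0,0.04,0,0,0,0],[-1.2,0,0.06,0,0,0,0],[-1.2,0,0.06,0,0,0,0]]]}'
```

```text
time: 15.52
tool_pos: [467.8, 46.2, 101.4]
tcp_rot: [179.5, 0.1, 103.1]
ft_force: [1.1, 0.7, 13.0]
finger_gap: 22.4
grip_force: 102.5
time: 16.02
tool_pos: [470.2, 35.6, 100.7]
tcp_rot: [179.5, -0.0, 103.1]
ft_force: [1.1, 4.3, 14.5]
finger_gap: 22.3
grip_force: 102.5
```

```bash
python3 -m handwheel '{"series": [[[-0.4,0,0.02,0,0,0,0],[-0.8,0,0.05,0,0,0,0],[-1.2,0,0.08,0,0,0,0],[-1.2,0,0.08,0,0,0,0]]]}'; python3 -m handwheel '{"series": [[[-0.4,0,0.03,0,0,0,0],[-0.8,0,0.06,0,0,0,0],[-1.2,0,0.1,0,0,0,0],[-1.2,0,0.1,0,0,0,0]]]}'
```

```text
time: 16.52
tool_pos: [473.3, 22.6, 100.1]
tcp_rot: [179.5, 0.1, 103.1]
ft_force: [1.7, -1.5, 15.0]
finger_gap: 22.6
grip_force: 102.6
time: 17.02
tool_pos: [476.0, 11.2, 99.0]
tcp_rot: [179.5, 0.1, 103.1]
ft_force: [1.6, 0.7, 15.3]
finger_gap: 22.6
grip_force: 102.6
```

```bash
python3 -m handwheel '{"series": [[[-0.4,0,0.03,0,0,0,0],[-0.8,0,0.06,0,0,0,0],[-1.2,0,0.1,0,0,0,0],[-1.2,0,0.1,0,0,0,0]]]}'; python3 -m handwheel '{"series": [[[-0.4,0,0.05,0,0,0,0],[-0.8,0,0.1,0,0,0,0],[-1.2,0,0.16,0,0,0,0],[-1.2,0,0.16,0,0,0,0]]]}'
```

```text
time: 17.52
tool_pos: [478.7, -0.6, 98.0]
tcp_rot: [179.5, 0.1, 103.1]
ft_force: [1.9, -0.2, 14.2]
finger_gap: 22.6
grip_force: 102.5
time: 18.02
tool_pos: [481.6, -12.7, 96.5]
tcp_rot: [179.5, 0.1, 103.1]
ft_force: [1.5, -0.4, 14.3]
finger_gap: 22.7
grip_force: 102.5
```

```bash
python3 -m handwheel '{"series": [[[-0.4,0,0.06,0,0,0,0],[-0.8,0,0.12,0,0,0,0],[-1.2,0,0.19,0,0,0,0],[-1.2,0,0.19,0,0,0,0]]]}'; python3 -m handwheel '{"series": [[[-0.4,0,0.07,0,0,0,0],[-0.8,0,0.14,0,0,0,0],[-1.2,0,0.22,0,0,0,0],[-1.2,0,0.22,0,0,0,0]]]}'
```

```text
time: 18.52
tool_pos: [483.6, -22.6, 94.0]
tcp_rot: [179.5, -0.1, 103.1]
ft_force: [0.8, 7.8, 14.3]
finger_gap: 22.7
grip_force: 102.5
time: 19.02
tool_pos: [487.1, -36.3, 92.4]
tcp_rot: [179.5, 0.2, 103.1]
ft_force: [1.4, -2.2, 14.4]
finger_gap: 22.5
grip_force: 102.6
```

```bash
python3 -m handwheel '{"series": [[[-0.4,0,0.08,0,0,0,0],[-0.8,0,0.16,0,0,0,0],[-0.8,0,0.18,0,0,0,0]]]}'; python3 -m handwheel '{"series": [[[-0.4,0,0.08,0,0,0,0],[-0.8,0,0.18,0,0,0,0],[-0.8,0,0.2,0,0,0,0]]]}'
```

```text
time: 19.4
tool_pos: [488.9, -44.2, 90.6]
tcp_rot: [179.5, 0.2, 103.1]
ft_force: [1.7, -0.9, 14.3]
finger_gap: 22.6
grip_force: 102.6
time: 19.77
tool_pos: [490.8, -52.1, 88.7]
tcp_rot: [179.5, 0.2, 103.1]
ft_force: [2.6, -2.5, 14.0]
finger_gap: 23.0
grip_force: 102.6
```

First pass is done at about 15–18 N. I'll roll back over the strip at the same depth, a little deeper where the force was light.

```bash
python3 -m handwheel '{"series": [[[0.4,0,-0.09,0,0,0,0],[0.8,0,-0.18,0,0,0,0],[1.2,0,-0.27,0,0,0,0],[1.6,0,-0.36,0,0,0,0],[2,0,-0.44,0,0,0,0],[2.4,0,-0.51,0,0,0,0],[2.8,0,-0.57,0,0,0,0],[2.8,0,-0.57,0,0,0,0]]]}'; python3 -m handwheel '{"series": [[[0.4,0,-0.06,0,0,0,0],[0.8,0,-0.12,0,0,0,0],[1.2,0,-0.18,0,0,0,0],[1.6,0,-0.24,0,0,0,0],[2,0,-0.3,0,0,0,0],[2.4,0,-0.35,0,0,0,0],[2.8,0,-0.4,0,0,0,0],[2.8,0,-0.4,0,0,0,0]]]}'
```

```text
time: 20.78
tool_pos: [484.1, -24.1, 94.4]
tcp_rot: [179.5, 0.1, 103.1]
ft_force: [1.2, -0.6, 14.8]
finger_gap: 22.6
grip_force: 102.7
time: 21.78
tool_pos: [477.5, 3.4, 98.2]
tcp_rot: [179.5, 0.1, 103.1]
ft_force: [0.1, 0.3, 14.8]
finger_gap: 22.6
grip_force: 102.7
```

```bash
python3 -m handwheel '{"series": [[[0.4,0,-0.04,0,0,0,0],[0.8,0,-0.08,0,0,0,0],[1.2,0,-0.11,0,0,0,0],[1.6,0,-0.14,0,0,0,0],[2,0,-0.17,0,0,0,0],[2.4,0,-0.19,0,0,0,0],[2.8,0,-0.21,0,0,0,0],[2.8,0,-0.21,0,0,0,0]]]}'; python3 -m handwheel '{"series": [[[0.4,0,-0.02,0,0,0,0],[0.8,0,-0.04,0,0,0,0],[1.2,0,-0.05,0,0,0,0],[1.6,0,-0.06,0,0,0,0],[2,0,-0.07,0,0,0,0],[2.4,0,-0.08,0,0,0,0],[2.8,0,-0.08,0,0,0,0],[2.8,0,-0.08,0,0,0,0]]]}'
```

```text
time: 22.78
tool_pos: [471.0, 30.8, 100.3]
tcp_rot: [179.6, 0.1, 103.1]
ft_force: [0.2, -0.3, 16.6]
finger_gap: 22.5
grip_force: 102.9
time: 23.78
tool_pos: [464.5, 58.3, 101.1]
tcp_rot: [179.6, 0.0, 103.1]
ft_force: [-1.0, 0.1, 16.3]
finger_gap: 22.3
grip_force: 103.0
```

```bash
python3 -m handwheel '{"series": [[[0.4,0,-0.02,0,0,0,0],[0.8,0,-0.02,0,0,0,0],[1.2,0,-0.01,0,0,0,0],[1.6,0,0,0,0,0,0],[2,0,0.01,0,0,0,0],[2.4,0,0.02,0,0,0,0],[2.8,0,0.03,0,0,0,0],[2.8,0,0.03,0,0,0,0]]]}'; python3 -m handwheel '{"series": [[[0.4,0,0.02,0,0,0,0],[0.8,0,0.04,0,0,0,0],[1.2,0,0.07,0,0,0,0],[1.6,0,0.1,0,0,0,0],[2,0,0.13,0,0,0,0],[2.4,0,0.16,0,0,0,0],[2.8,0,0.19,0,0,0,0],[2.8,0,0.19,0,0,0,0]]]}'
```

```text
time: 24.78
tool_pos: [457.8, 85.9, 100.5]
tcp_rot: [179.6, 0.0, 103.1]
ft_force: [-1.5, 0.5, 15.8]
finger_gap: 22.4
grip_force: 102.9
time: 25.78
tool_pos: [451.2, 113.4, 98.5]
tcp_rot: [179.6, -0.0, 103.1]
ft_force: [-1.6, 0.5, 16.2]
finger_gap: 22.4
grip_force: 102.8
```

```bash
python3 -m handwheel '{"series": [[[0.4,0,0.03,0,0,0,0],[0.8,0,0.07,0,0,0,0],[1.2,0,0.11,0,0,0,0],[1.6,0,0.16,0,0,0,0],[2,0,0.21,0,0,0,0],[2.4,0,0.26,0,0,0,0],[2.8,0,0.32,0,0,0,0],[2.8,0,0.32,0,0,0,0]]]}'; python3 -m handwheel '{"series": [[[0.4,0,0.07,0,0,0,0],[0.8,0,0.14,0,0,0,0],[1.2,0,0.21,0,0,0,0],[1.6,0,0.28,0,0,0,0],[2,0,0.36,0,0,0,0],[2.4,0,0.44,0,0,0,0],[2.9,0,0.54,0,0,0,0],[2.9,0,0.54,0,0,0,0]]]}'
```

```text
time: 26.78
tool_pos: [444.7, 140.8, 95.1]
tcp_rot: [179.6, -0.1, 103.1]
ft_force: [-1.4, 0.7, 14.4]
finger_gap: 22.7
grip_force: 102.7
time: 27.78
tool_pos: [438.0, 169.3, 89.6]
tcp_rot: [179.7, -0.1, 103.1]
ft_force: [-2.3, 2.1, 13.9]
finger_gap: 22.6
grip_force: 102.7
```

Both passes are done at 15–20 N. Now I lift and compute the move back to the roller's place.

```bash
python3 -m handwheel '{"series": [[[0,0,-0.8,0,0,0,0],[0,0,-1.8,0,0,0,0],[0,0,-4,0,0,0,0],[0,0,-8,0,0,0,0],[0,0,-8,0,0,0,0]]]}'
python3 - <<'E'
from h import *
from bench import status,eyes
s=status.sense();R=tool(3,.214)
for p in([461.8,349,167],[464.2,349.9,55.3]):print(s["tool_pos"],row(s,p,R))
E
```

```text
time: 28.4
tool_pos: [437.9, 168.6, 170.2]
tcp_rot: [179.6, -0.0, 103.1]
ft_force: [0.5, -0.5, -3.6]
finger_gap: 22.7
grip_force: 100.3
[437.90031293 168.57785319 170.16725201] (array([17.03 ,  6.417,  0.374]), array([-0.1428, -0.1738, -1.3893]))
[437.90031293 168.57785319 170.16725201] (array([17.055,  6.593, 11.546]), array([-0.1428, -0.1738, -1.3893]))
```

```bash
python3 -m handwheel '{"series": [[[17,6.4,0.3,-0.143,-0.174,-1.389,0],[17,6.4,0.3,-0.143,-0.174,-1.389,0],[17,6.4,0.3,-0.143,-0.174,-1.389,0],[17,6.4,0.3,-0.143,-0.174,-1.389,0],[17,6.4,0.3,-0.143,-0.174,-1.389,0],[17,6.4,0.3,-0.143,-0.174,-1.389,0],[17,6.4,0.3,-0.143,-0.174,-1.389,0],[17,6.4,0.3,-0.143,-0.174,-1.389,0],[17,6.4,0.3,-0.143,-0.174,-1.389,0],[17,6.4,0.3,-0.143,-0.174,-1.389,0],[17,6.4,0.3,-0.143,-0.174,-1.389,0]]]}'
python3 - <<'E'
from h import *
from bench import status,eyes
s=status.sense();R=tool(3,.214)
print(s["tool_pos"],[row(s,[464.2,349.9,z],R) for z in (85,60,56)])
S=Cam(eyes.snapshot("side"));T=Cam(eyes.snapshot("top"))
S0=np.load("side0.npz")["img"];T0=np.load("top0.npz")["img"]
f=lambda im:cv2.resize(im,None,fx=4,fy=4,interpolation=2)
top=np.hstack([f(S0[190:285,245:300]),f(S.img[190:285,245:300]),f(S.img[100:195,215:300])]) 
bot=np.hstack([f(T0[185:242,255:350]),f(T.img[185:242,285:380])])
w=max(top.shape[1],bot.shape[1]);pad=lambda a:np.pad(a,((0,0),(0,w-a.shape[1]),(0,0)))
im=np.vstack([pad(top),pad(bot)]);im=im[:600,:800];print(im.shape);cv2.imwrite("pics/chk.png",im[:,:,::-1])
E
```

```text
time: 29.78
tool_pos: [460.0, 348.2, 164.4]
tcp_rot: [-179.9, 12.0, -177.1]
ft_force: [-1.3, 0.0, -3.6]
finger_gap: 22.5
grip_force: 100.4
[460.00732814 348.19322194 164.4143645 ] [(array([1.23 , 0.157, 7.857]), array([-0.0013, -0.005 , -0.0013])), (array([ 1.748,  0.16 , 10.303]), array([-0.0013, -0.005 , -0.0013])), (array([ 1.831,  0.16 , 10.694]), array([-0.0013, -0.005 , -0.0013]))]
(600, 780, 3)
```

View pics/chk.png

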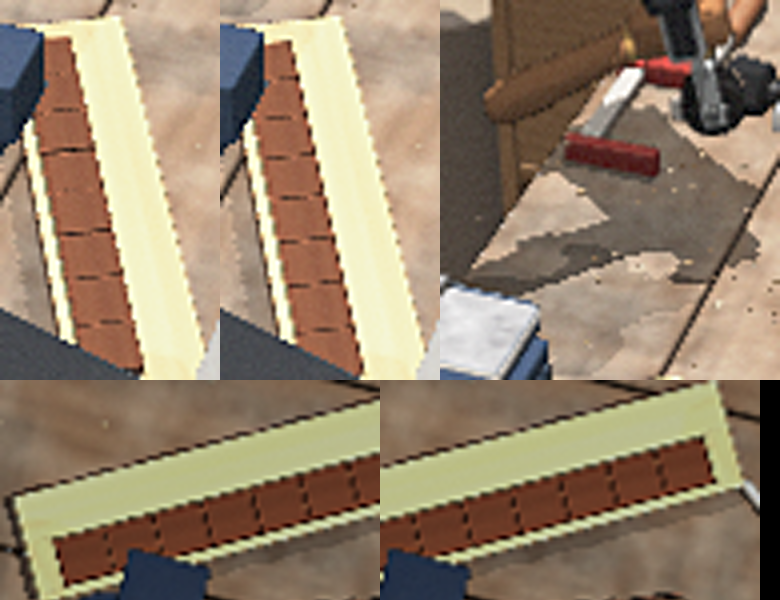

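The side crops show the strip lying evenly: the piece joints are now equally spaced, and the board is back where it was. The roller is held over its old place, with the wheel at (712,105) and the tail at (495,100). Lowering it now.

```bash
python3 -m handwheel '{"series": [[[0.6,0.1,4,0,0,0,0],[1.2,0.15,8,0,0,0,0],[1.7,0.15,10.2,0,0,0,0],[1.7,0.15,10.3,0,-0.005,0,0],[1.7,0.15,10.3,0,-0.005,0,0]]]}';  python3 -m handwheel '{"series": [[[0.02,0,0.1,0,0,0,0],[0.04,0,0.2,0,0,0,0],[0.04,0,0.2,0,0,0,0]]]}'
```

```text
time: 30.5
tool_pos: [465.5, 350.5, 61.9]
tcp_rot: [-180.0, 12.4, -177.0]
ft_force: [0.1, -0.6, -3.5]
finger_gap: 23.2
grip_force: 100.3
time: 30.88
tool_pos: [465.1, 350.2, 59.1]
tcp_rot: [-180.0, 12.3, -177.0]
ft_force: [-0.6, 0.2, -3.5]
finger_gap: 22.2
grip_force: 100.4
```

```bash
python3 -m handwheel '{"series": [[[0.02,0,0.1,0,0,0,0],[0.02,0,0.1,0,0,0,0]]]}'
```

```text
time: 31.12
tool_pos: [464.8, 349.9, 57.5]
tcp_rot: [-179.9, 12.3, -177.0]
ft_force: [-0.2, -0.1, -3.4]
finger_gap: 22.4
grip_force: 100.4
```

```bash
python3 -m handwheel '{"series": [[[0.02,0,0.1,0,0,0,0],[0.02,0,0.1,0,0,0,0]]]}'; python3 -m handwheel '{"series": [[[0.02,0,0.1,0,0,0,0],[0.02,0,0.1,0,0,0,0]]]}'
```

```text
time: 31.38
tool_pos: [464.9, 349.9, 56.4]
tcp_rot: [-179.9, 12.3, -177.0]
ft_force: [0.7, 0.2, -3.6]
finger_gap: 22.4
grip_force: 100.4
time: 31.62
tool_pos: [465.1, 350.1, 55.7]
tcp_rot: [-180.0, 12.3, -177.0]
ft_force: [0.9, 0.6, -3.7]
finger_gap: 22.4
grip_force: 100.7
```

```bash
python3 -m handwheel '{"series": [[[0.02,0,0.08,0,0,0,0],[0.02,0,0.08,0,0,0,0]]]}'; python3 -m handwheel '{"series": [[[0.01,0,0.06,0,0,0,0],[0.01,0,0.06,0,0,0,0]]]}'
```

```text
time: 31.88
tool_pos: [465.7, 350.3, 55.5]
tcp_rot: [-180.0, 12.4, -177.0]
ft_force: [1.4, -1.4, 0.8]
finger_gap: 22.7
grip_force: 101.4
time: 32.12
tool_pos: [466.1, 350.3, 55.5]
tcp_rot: [-180.0, 12.4, -177.0]
ft_force: [0.2, -2.5, 6.3]
finger_gap: 22.3
grip_force: 102.1
```

```bash
python3 -m handwheel '{"series": [[[0,0,-0.03,0,0,0,0.4],[0,0,-0.03,0,0,0,0.7],[0,0,-0.03,0,0,0,1],[0,0,-0.03,0,0,0,1],[0,0,-0.03,0,0,0,1],[0,0,-2,0,0,0,1],[0,0,-6,0,0,0,1],[0,0,-11,0,0,0,1],[0,0,-16,0,0,0,1],[0,0,-16,0,0,0,1]]]}' 20
python3 - <<'E'
from h import *
from bench import status,eyes
a,b=eyes.snapshot("side")["img"],eyes.snapshot("top")["img"]
cv2.imwrite("pics/end.png",np.hstack([cv2.resize(a[110:260,200:350],(390,390)),cv2.resize(b[150:300,150:300],(390,390))])[:,:,::-1])
E
```

```text
time: 33.38
tool_pos: [432.8, 350.3, 216.5]
tcp_rot: [179.7, 12.8, -177.0]
ft_force: [0.1, 0.8, -0.3]
finger_gap: 85.0
grip_force: 0.0
```

View pics/end.png

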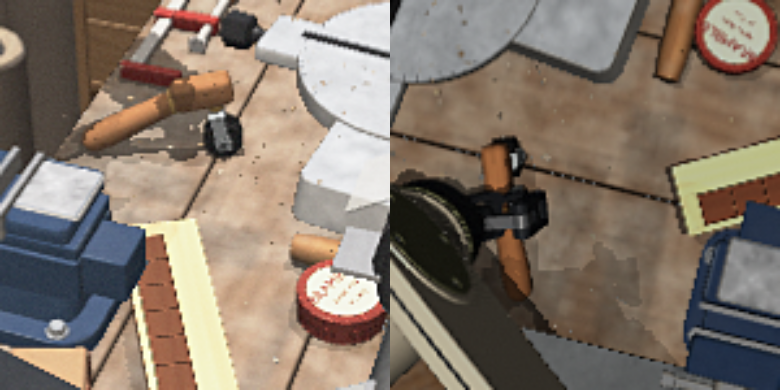

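The roller stands on its wheel (222,133) and tail (88,140), clear of the board, and the hand is free. Handing in.

```bash
python3 -c "
from bench import r
print(r.hand_in())"
```

```text
the job is handed in; nothing more can be done
None
```

I rolled the strip twice at roughly 13–20 N. The pieces looked flush in the final pictures (piece 8 only from above), the roller is back standing on the bench clear of the board, and the job was handed in at about 33 s.

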